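# Load the diamond pad into its sprung bench clamp

## Task

Clamp the diamond hand pad in the sprung bench clamp so it can be used as a bench stone: pick it up, use it to push the clamp's tilting plate down against its spring until the plate lies level, and slide the pad under the lip until it is fully home against the end stop. The pad must stay there flat, central and square when you let go, with the plate level under it. Press gently (never more than about 15 N on the plate or lip, 8 N on the end stop) and leave the tape roll, the glass cutter and the glass offcut where they are.

Things in the scene. Friction and masses are not known exactly. Their poses are not given: they have to be found in the camera images.
- pad_centre (a point): Centre of the loose diamond hand pad, a block 55 mm wide x 90 mm long x 21 mm thick with an orange foam side and a thin grey grit layer, about 60 g, lying flat on the bench, grit side up (centre 10.5 mm above the bench). Its y axis runs along the 90 mm length, x across the 55 mm width (grasp it across this width), z through the thickness, pointing DOWN. Both ends are alike.
- pad_clamp: Sprung clamp fixed to the bench: aluminium base 74 mm wide, 10 mm thick, from x = -82 to +106 mm; tilting steel plate; at the +x end a post with lip and end stop. Origin: on the bench, on the middle line. x runs from the hinge end (entry) to the post, y across, z up. Hinge line at x = -50 mm, lugs 69 mm wide over all, up to z = 36 mm. Loaded, the spring holds the pad up against the lip.
- plate_mid (a point): On the tilting plate's top, midway across, 55 mm from the hinge line; moves with the plate. The plate is 48 mm wide, reaches 107 mm from the hinge line, is 6 mm thick; level, its top is 38 mm above the bench.
- tilt_plate (a joint): Tilt of the plate, rad: 0 = level, positive = free end (under the lip) raised. At rest the spring holds it at 0.14, free end 15 mm up. It takes 7 to 8.5 N of downward push at 95 mm from the hinge line to bring it level (about 0.75 N m; 0.5 at the top). A hard bump stop at -0.016, 1.6 mm below level at the lip, ends its travel: feel for it.
- stop_post: Post at the clamp's end with its lip, fixed. Origin: on the bench under the middle of its face (clamp x = +84 mm), axes as the clamp's. Lip and post 44 mm wide (the pad stands out beside them), 66 mm high, 18 mm thick. The lip overhangs 32 mm towards the hinge, to clamp x = +52 mm; underside 59 mm above the bench, one pad above the level plate; 7 mm thick, edge rounded by 1 mm.
- lip_edge (a point): Middle of the lip's lower front edge, 59 mm above the bench; the pad's leading end passes under it. Axes as the clamp's.
- seat (a point): Pad centre when fully home, if the end stop were screwed right out: x = +15 mm, y = 0 of the clamp, 48.5 mm above the bench. The true home lies 0 to 24 mm farther in +x: the end stop (stop_screw), a steel bar 34 mm wide, 12 mm high at mid-pad height on a screw through the post, is set anywhere in that range, unmeasured: feel for it. It does not yield. Pad length along clamp x. Axes as the clamp's.
- tape_roll: Bystander: tan tape roll, 100 mm across, 25 mm high, lying flat. Origin: centre of its underside. It may lie on either side of the clamp, opposite the pad.
- glass_cutter: Bystander: glass cutter, a wooden rod 122 mm long and 13 mm thick, lying beyond the clamp to the left. Origin: under its middle, its length along its own y.
- offcut: Bystander: clear glass offcut 33 x 50 x 16 mm, lying beyond the clamp. Origin: centre of its underside.
- diamond_pad: The same loose pad; origin: middle of its grit face (the top, 21 mm above the bench), axes as at pad_centre.
Mind the look-alikes: they are no part of the job. Several things look just like the diamond_pad: the one meant starts farthest to the robot's left.

How it is judged:
By the outcome, as a careful person would: the job done as asked, in the order asked, and still so for the second after the job is handed in, with the robot touching nothing.
It also fails if it takes over 72 s, if anything falls off the work surface, if the arm or the gripper's body presses on something with over 40 N, if the wrist force passes 120 N, or if a joint passes its speed limit or range.

## Robot

A 7-joint arm with a two-finger parallel gripper is mounted at the origin on a cart in front of the work surface, level with it; the furniture and walls round the work are solid. World frame = base frame: x ahead of the robot, y to its left, z up, the work surface at z = 0. Lengths are in m, angles in rad, forces in N, time in s.
With the tool pointing down it reaches from about 0.4 to 0.85 m from the base axis. Payload 10.4 kg.
Tool frame: the origin (TCP) lies on the centre line of the jaws, within the pads' length; the fingertips stand 8 mm ahead of it and the grasp point (between the pads) lies 11 mm behind it (r.finger_overhang is the distance from the TCP to the fingertips, in m); z points along the fingers, y is the line along which they close (so a half turn about z gives the same grasp; the last joint's range is limited). The gripper opens to 87 mm and grips with 3 to 60 N. Pads are 19 mm wide; open, the fingers measure 117 mm over their backs; the gripper's body (75 mm by 190 mm) begins 51 mm behind the grasp point.
Start: joints at [-1.134, 0.332, -0.065, 1.46, 0.022, 1.35, -0.088], TCP at [0.277, 0.56, 0.231] pointing down, gripper open.
Joint ranges: [-2.6, 2.6], [-0.5, 2.12], [-1.47, 1.34], [0.16, 2.42], [-1.27, 4.41], [0.06, 2.06], [-2.6, 2.6]. Speed limits (rad/s): [2.22, 2.22, 2.79, 2.79, 3.14, 3.14, 3.14].

## Interface

Orientations are given as a unit quaternion [x, y, z, w].
In Python, from bench import r, vision gives the robot as it stands.
- The arm moves only by the tool drive_tool, never from a script. Its argument "series" is a list of rows, each a list of 2 entries, a list of its own where there are three numbers: the shift along the world's x, y, z in cm, then the turn about the world's z in degrees. A call has exactly 10 rows; each row shifts and turns the commanded pose from where the row before left it; what a row does not reach is not made up. A row lasts 1/8 s, in which the tool goes at most 62.5 mm and 10.7 degrees, less where a joint would pass 70% of its speed; a pose out of reach is approached as far as the arm can. A call with a gripper value outside its range is refused whole. "hand" is the closure, from 0 (fully open) to 1 (shut), set as the call begins (left out, the last holds). The fingers move at their own pace and stop on an object; "newtons" is the grip in N (left out, the last holds). Time passes only in rows, so rows that do not move let the fingers close, or fill a call up. It gives the time, the measured TCP pose, the force, the opening and the grip force at its end, in the units of the state.
- r.read_state(): the state, without advancing time (a new reading comes with each control period).
- vision.camera(name): name is "scene" or "top" or "wrist"; returns a dict with "color" (384x512x3 uint8, red, green, blue), "intrinsics" (3x3 intrinsics, pixels), "R" (3x3) and "t" (3): a world point X has camera coordinates R X + t; the wrist camera has in their place "mount" (4x4, takes a point from camera to tool coordinates, whose origin is the TCP and whose axes are the flange's). Camera axes: x right, y down, z forward; pixel columns grow to the right and rows downward; lengths in m; the calibration is good to about 2 mm. A picture is of the moment at which its call begins: read the wrist's pose just before it. There is no depth.
- r.close_job(): hands the job in; it is judged then, once.
The state is a dict: "time": time; "joint_positions": joint angles; "joint_vel": joint speeds; "joint_torque": joint torques, N m; "ee_pos": TCP position; "eef_rot": TCP orientation; "ft_force": force on the tool from outside, world axes, zero at the start; "torque": the same for the moment, N m; "width": finger opening in m; "grip_force": force on a finger pad.
Only numpy, scipy, OpenCV 4.12 (cv2) and the standard library are available. Lean on these libraries where they do the work, as an engineer would, in place of code of your own. Each camera call takes 0.05 s, during which the arm holds its last target. There are 200 camera calls.

## Working session

There is one attempt and no reset: what is moved stays moved. The work goes in short steps, Python scripts to look and compute and a tool call to move; the robot and the scene stay as the last step left them, time stands still between calls to the robot, and variables do not carry over. Pictures are saved under pics/ and viewed, at most 10 in all, crops included, and the job is handed in when it is done.

Besides the shell and the picture viewer there is one more tool, called as name([rows], argument=value, ...), one row to a line, values as JSON. drive_tool: Moves the arm, as the interface text tells. Its arguments: {"type":"object","properties":{"series":{"type":"array"},"hand":{"type":"number"},"newtons":{"type":"number"}},"required":["series"]}

```bash
mkdir -p pics; cat > h.py <<'E'
import numpy as np, cv2, json
from bench import r, vision
def snap(n,f):
    s=r.read_state(); c=vision.camera(n); cv2.imwrite(f'pics/{f}.png',c['color'][:,:,::-1])
    d={k:np.array(v).tolist() for k,v in c.items() if k!='color'}; d['ee']=list(map(float,s['ee_pos'])); d['q']=list(map(float,s['eef_rot']))
    json.dump(d,open(f'pics/{f}.json','w')); return c
E
python3 - <<'E'
from h import *
a=snap('scene','s0');b=snap('top','t0')
for c in(a,b): print(c['intrinsics'],c['R'],c['t'])
s=r.read_state();print(s['ee_pos'],s['eef_rot'],s['time'],s['ft_force'])
A=cv2.imread('pics/s0.png');B=cv2.imread('pics/t0.png')
cv2.imwrite('pics/t0b.png',cv2.resize(B,(800,600),interpolation=cv2.INTER_CUBIC))
cv2.imwrite('pics/s0b.png',cv2.resize(A,(800,600),interpolation=cv2.INTER_CUBIC))
E
ls
```

```text
[[418.55157152   0.         260.67480015]
 [  0.         418.55157152 191.33781384]
 [  0.           0.           1.        ]] [[ 0.73105336 -0.6822637   0.00878768]
 [-0.49264707 -0.53670014 -0.68501957]
 [ 0.47208034  0.49645664 -0.72847166]] [-0.35587674  0.32431673  0.68158028]
[[374.7360714    0.         251.21987056]
 [  0.         374.7360714  187.59903289]
 [  0.           0.           1.        ]] [[-0.01854089 -0.99965541 -0.01858213]
 [-0.99350733  0.02050701 -0.11190464]
 [ 0.11224714  0.01638667 -0.9935452 ]] [0.0621681  0.53628281 0.85509959]
[0.27720493 0.55979527 0.22984829] [ 2.27860827e-01  9.73693512e-01 -6.12408220e-04 -1.17241701e-04] 0.1 [-0.31282501  0.46853527  0.37390671]
h.py
pics
```

View pics/t0b.png

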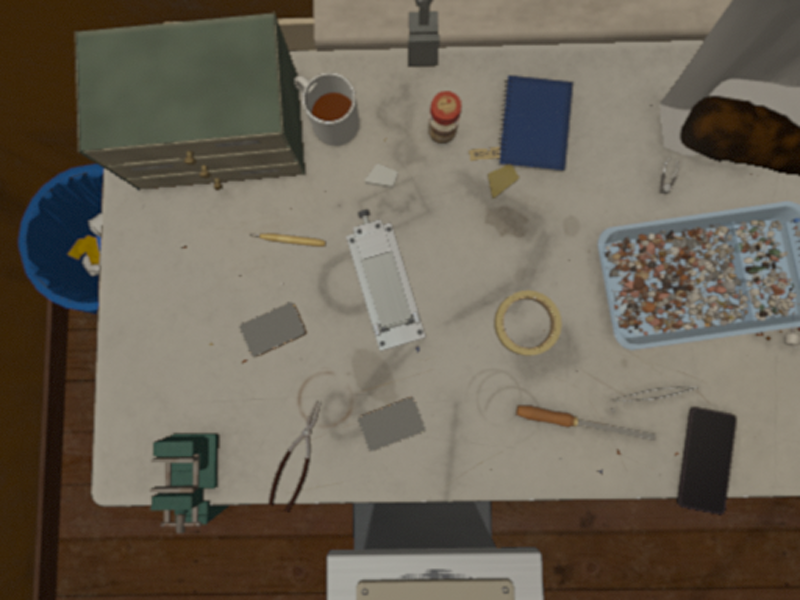

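View pics/s0b.png

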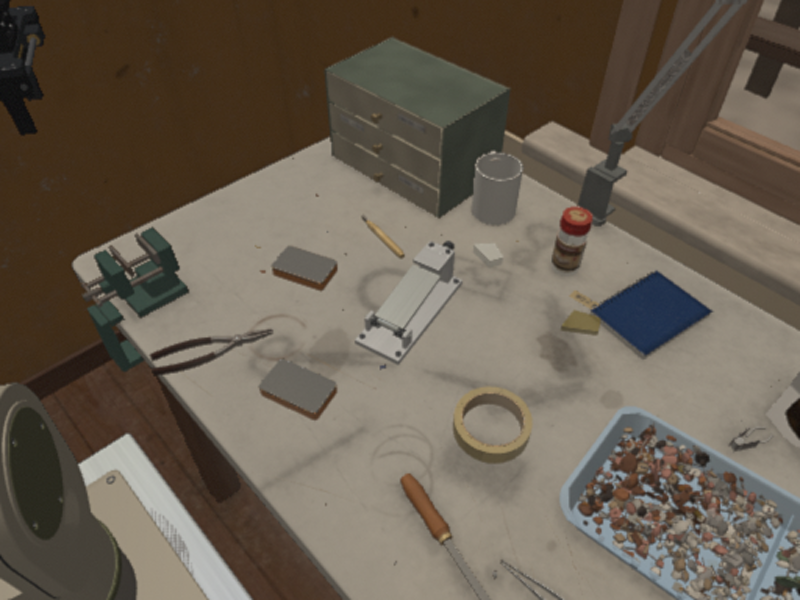

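The top view shows the left pad at about (273,329) of the 800 px picture (the look-alike at (392,423)), the clamp at (385,285) with its post up and to the left, and the tape roll to the right at (528,323). The scene view shows the same pad at (305,267) and the clamp at (410,300). Next I'll take enlarged crops.

```bash
python3 - <<'E'
import cv2
A=cv2.imread('pics/s0.png');B=cv2.imread('pics/t0.png')
cv2.imwrite('pics/tc.png',cv2.resize(B[130:235,145:285],(840,630)[:0] or (798,598),interpolation=cv2.INTER_CUBIC)) # 5.7x
cv2.imwrite('pics/sc.png',cv2.resize(A[140:245,165:305],(798,598),interpolation=cv2.INTER_CUBIC))
E
```

```text
(no output)
```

View pics/tc.png

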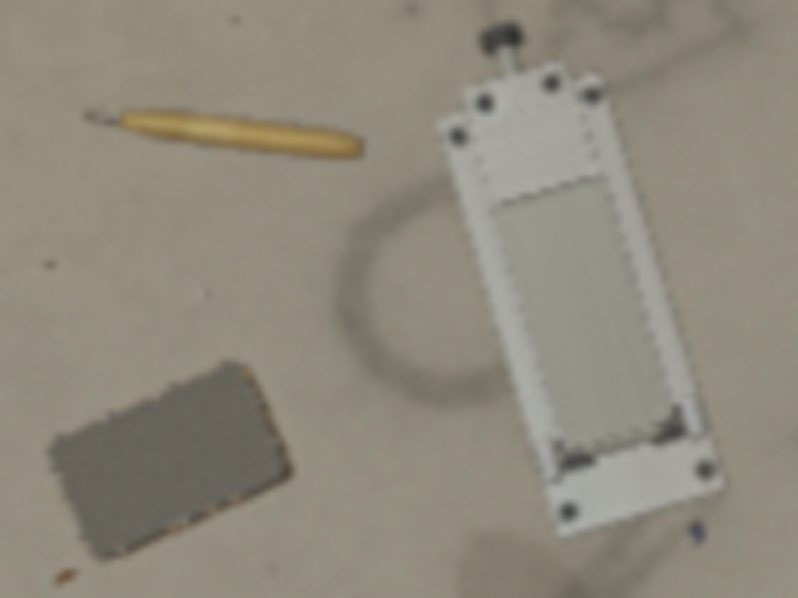

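View pics/sc.png

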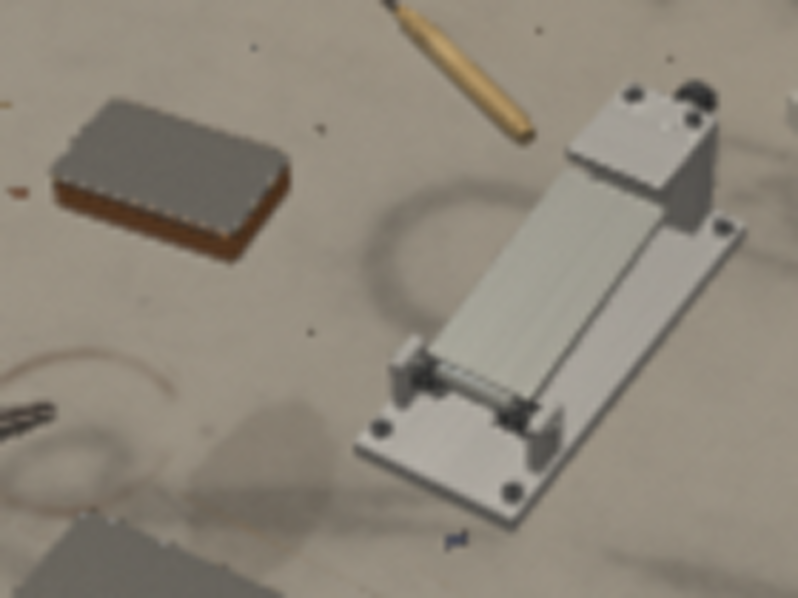

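The crops give the corners: pad top face in the top crop at (52,440), (240,360), (290,475) and (104,560), and in the scene crop at (118,98), (290,157), (232,235) and (52,178). Clamp base and lip corners are readable in both. I'll triangulate these and fit the poses.

```bash
cat > m.py <<'E'
from h import *
from scipy.optimize import least_squares
T=json.load(open('pics/t0.json'));S=json.load(open('pics/s0.json'))
def nat(c,off): return (np.array(c,float)+.5)/5.7-.5+off
def P(C): return np.array(C['intrinsics'])@np.c_[C['R'],C['t']]
def proj(C,X): x=P(C)@np.r_[X,1]; return x[:2]/x[2]
to=(145,130);so=(165,140)
def fit(name,items):
    # items: local xyz, topcrop|None, scenecrop|None
    for l,t,s in items:
        if t and s:
            X=cv2.triangulatePoints(P(T),P(S),nat(t,to),nat(s,so)).ravel();print(name,l,'tri',(X[:3]/X[3]).round(4))
    def res(p):
        c,s_=np.cos(p[2]),np.sin(p[2]);o=[]
        for l,t,s in items:
            X=np.array([p[0]+c*l[0]-s_*l[1],p[1]+s_*l[0]+c*l[1],l[2]])
            if t:o+=list(proj(T,X)-nat(t,to))
            if s:o+=list(proj(S,X)-nat(s,so))
        return np.array(o)
    q=least_squares(res,[.6,.2,.2 if name=='clamp' else -1.2+.0]);print(name,q.x.round(4),np.degrees(q.x[2]).round(2),'px',res(q.x).round(1));return q.x
E
python3 - <<'E'
from m import *
h=.021 # local x along length A->B, (+x), y left of it
fit('pad',[((-.045,.0275,h),(52,440),(118,98)),((.045,.0275,h),(240,360),(290,157)),((.045,-.0275,h),(290,475),(232,235)),((-.045,-.0275,h),(104,560),(52,178))])
fit('clamp',[((-.082,.037,.01),(560,535),(357,445)),((-.082,-.037,.01),(725,487),(512,520)),((.106,-.037,.01),(600,78),(743,233)),((.106,.037,.01),(440,122),None),
((.052,.022,.066),(492,208),(568,152)),((.052,-.022,.066),(607,177),(660,190)),((.102,.022,.066),(465,92),None),((.102,-.022,.066),(560,62),(718,122))])
E
```

```text
pad (-0.045, 0.0275, 0.021) tri [0.4971 0.2868 0.0174]
pad (0.045, 0.0275, 0.021) tri [0.5295 0.2076 0.0164]
pad (0.045, -0.0275, 0.021) tri [0.481  0.1859 0.0182]
pad (-0.045, -0.0275, 0.021) tri [0.4465 0.2643 0.0176]
pad [ 0.4877  0.2346 -1.172 ] -67.15 px [-0.5  0.7 -0.5 -0.8  1.1 -0.6  1.3 -0.8  1.3  0.3  0.3  0.1 -0.9  0.8
 -0.8 -0.9]
clamp (-0.082, 0.037, 0.01) tri [0.454  0.0739 0.0037]
clamp (-0.082, -0.037, 0.01) tri [0.4724 0.004  0.0064]
clamp (0.106, -0.037, 0.01) tri [0.6508 0.0537 0.0018]
clamp (0.052, 0.022, 0.066) tri [0.5857 0.0962 0.0608]
clamp (0.052, -0.022, 0.066) tri [0.5947 0.0508 0.0664]
clamp (0.102, -0.022, 0.066) tri [0.6449 0.0684 0.0594]
clamp [0.5392 0.0592 0.2722] 15.59 px [ 0.4  1.5 -1.2 -0.7  1.   1.   0.1  0.2  0.5 -0.8  0.9 -2.1 -0.4  0.1
  1.   0.2 -0.6 -0.7 -0.8  0.1  0.  -0.3 -0.4  0.   1.3 -0.2  0.5 -1.1]
```

drive_tool([
  [[2.4, -3.8, -0.9], -4.5],
  [[2.4, -3.8, -0.9], -4.5],
  [[2.4, -3.8, -0.9], -4.5],
  [[2.4, -3.8, -0.9], -4.5],
  [[2.4, -3.8, -0.9], -4.5],
  [[2.4, -3.8, -0.9], -4.5],
  [[2.4, -3.8, -0.9], -4.5],
  [[2.4, -3.8, -0.9], -4.5],
  [[2.4, -3.8, -0.9], -4.8],
  [[0, 0, 0], 0],
], hand=0, newtons=35)

```text
time: 1.35
ee_pos: [0.4946, 0.214, 0.1487]
eef_rot: [0.556, 0.831, -0.001, 0.0]
ft_force: [-0.7, 0.5, -0.1]
width: 0.0871
grip_force: 0.0
```

```bash
python3 - <<'E'
from h import *
c=snap('wrist','w1'); print(c['intrinsics'],c['mount']); s=r.read_state(); print(s['ee_pos'],s['eef_rot'],s['joint_positions'],s['ft_force'])
cv2.imwrite('pics/w1b.png',cv2.resize(cv2.imread('pics/w1.png'),(800,600),interpolation=cv2.INTER_CUBIC))
E
```

```text
[[267.34496905   0.         255.71641182]
 [  0.         267.34496905 190.63594061]
 [  0.           0.           1.        ]] [[-9.33501192e-04 -9.59621220e-01 -2.81293872e-01  7.74355728e-02]
 [ 9.99999413e-01 -1.05071254e-03  2.65862195e-04 -3.31338065e-04]
 [-5.50686002e-04 -2.81293458e-01  9.59621637e-01 -1.54085671e-01]
 [ 0.00000000e+00  0.00000000e+00  0.00000000e+00  1.00000000e+00]]
[0.49361276 0.21657884 0.14901141] [ 5.54131288e-01  8.32429075e-01 -5.81498586e-04 -1.12195496e-04] [-0.7179873   0.20472498  0.24733974  1.8059362  -0.05443086  1.13868737
 -0.0565834 ] [ 0.13838312 -0.35495151 -0.39197569]
```

View pics/w1b.png

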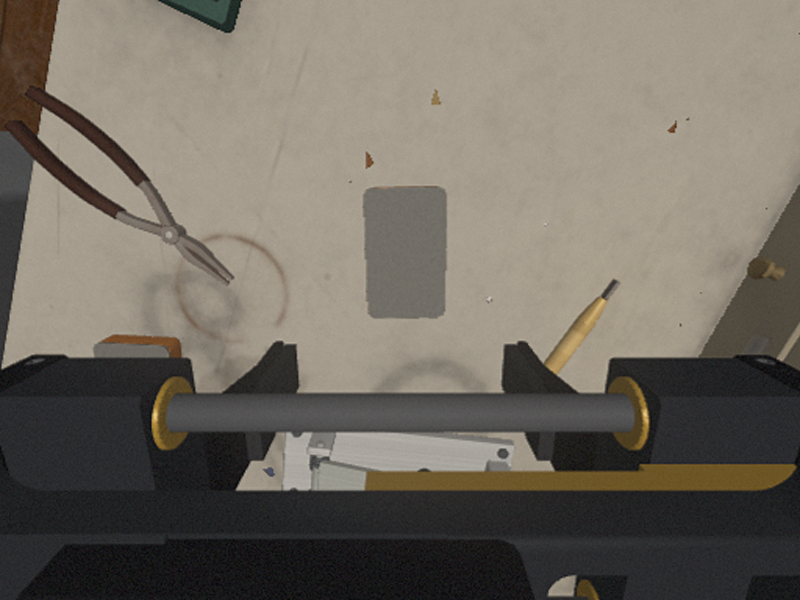

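The wrist view shows the pad's grit face upright between the fingers' lines, with edges at columns 364–446 and rows 187–319. The clamp is partly hidden at the bottom. Next I'll compute the pad centre and yaw from it.

```bash
cat >> h.py <<'E'
from scipy.spatial.transform import Rotation as Ro
def ray(f,pts,z):
    d=json.load(open(f'pics/{f}.json'));M=np.array(d['mount']);K=np.array(d['intrinsics']);W=np.eye(4);W[:3,:3]=Ro.from_quat(d['q']).as_matrix();W[:3,3]=d['ee'];W=W@M
    o=[]
    for p in pts:
        v=W[:3,:3]@np.linalg.solve(K,[*p,1]);o.append(W[:3,3]+v*(z-W[2,3])/v[2])
    return np.array(o)
def yaw(q): y=Ro.from_quat(q).as_matrix()[:,1]; return np.degrees(np.arctan2(y[1],y[0]))
E
python3 - <<'E'
from h import *
im=cv2.imread('pics/w1.png'); sub=im[112:212,222:296]
g=sub.astype(int); lum=g.sum(2)/3
m=(lum<125).astype(np.uint8); print(lum[50,37],lum[50,3])
c=max(cv2.findContours(m,0,2)[0],key=cv2.contourArea); rc=cv2.minAreaRect(c); b=cv2.boxPoints(rc)+[222,112]; print(rc,b)
X=ray('w1',b,.021); print(X.round(4),X.mean(0).round(4))
for i in range(4):
    e=X[(i+1)%4]-X[i];print(np.linalg.norm(e),np.degrees(np.arctan2(e[1],e[0])))
print(yaw(json.load(open('pics/w1.json'))['q']))
E
```

```text
108.33333333333333 154.0
((36.5, 49.0), (84.0, 53.0), 90.0) [[232. 119.]
 [285. 119.]
 [285. 203.]
 [232. 203.]]
[[0.4449 0.27   0.021 ]
 [0.4948 0.2905 0.021 ]
 [0.5318 0.2081 0.021 ]
 [0.4773 0.1855 0.021 ]] [0.4872 0.2385 0.021 ]
0.05394720437439038 22.40394315041081
0.09041152398219474 -65.8225418178332
0.059016008548608945 -157.57946874102882
0.09041381834060454 110.96484861147766
22.456081382034313
```

drive_tool([
  [[0.1, 0.1, -2.0], 0],
  [[0.05, 0.1, -2.0], 0],
  [[0, 0, -2.0], 0],
  [[0, 0, -2.0], 0],
  [[0, 0, -2.0], 0],
  [[0, 0, -1.6], 0],
  [[0, 0, -1.0], 0],
  [[0, 0, -0.7], 0],
  [[0, 0, -0.4], 0],
  [[0, 0, 0], 0],
])

```text
time: 2.65
ee_pos: [0.4949, 0.2201, 0.0127]
eef_rot: [0.553, 0.833, 0.0, 0.0]
ft_force: [-0.1, -0.6, 0.4]
width: 0.0868
grip_force: 0.0
```

drive_tool([
  [[0, 0, 0], 0],
  [[0, 0, 0], 0],
  [[0, 0, 0], 0],
  [[0, 0, 0], 0],
  [[0, 0, 0], 0],
  [[0, 0, 0], 0],
  [[0, 0, 0], 0],
  [[0, 0, 0], 0],
  [[0, 0, 0], 0],
  [[0, 0, 0], 0],
], hand=1, newtons=30)

```text
time: 3.9
ee_pos: [0.4949, 0.2202, 0.0127]
eef_rot: [0.553, 0.833, 0.0, 0.0]
ft_force: [-0.2, -0.5, 3.4]
width: 0.0547
grip_force: 30.0
```

drive_tool([
  [[0, 0, 2.5], 0],
  [[0, 0, 4.5], 0],
  [[0, 0, 4.5], 0],
  [[1.5, -3.8, 0.4], 0],
  [[1.5, -3.9, 0.4], 0],
  [[1.5, -3.9, 0.4], 0],
  [[1.5, -3.9, 0.4], 0],
  [[1.5, -3.9, 0.4], 0],
  [[1.5, -3.9, 0.3], 0],
  [[1.5, -3.7, 0], 0],
])

```text
time: 5.15
ee_pos: [0.6001, -0.0512, 0.1506]
eef_rot: [0.553, 0.833, 0.0, -0.0]
ft_force: [0.6, 0.1, -0.1]
width: 0.0545
grip_force: 30.0
```

```bash
python3 - <<'E'
from h import *
vision.camera('top');vision.camera('top');vision.camera('top')
c=snap('wrist','w2'); s=r.read_state(); print(s['ee_pos'],yaw(s['eef_rot']),s['ft_force'],s['width'])
cv2.imwrite('pics/w2b.png',cv2.resize(cv2.imread('pics/w2.png')[0:285,66:446],(798,598),interpolation=cv2.INTER_CUBIC))
E
```

```text
[ 0.59954009 -0.05050461  0.15000282] 22.766480323901657 [-0.6447899   0.82985625 -1.31650085] 0.054785280866653734
```

View pics/w2b.png

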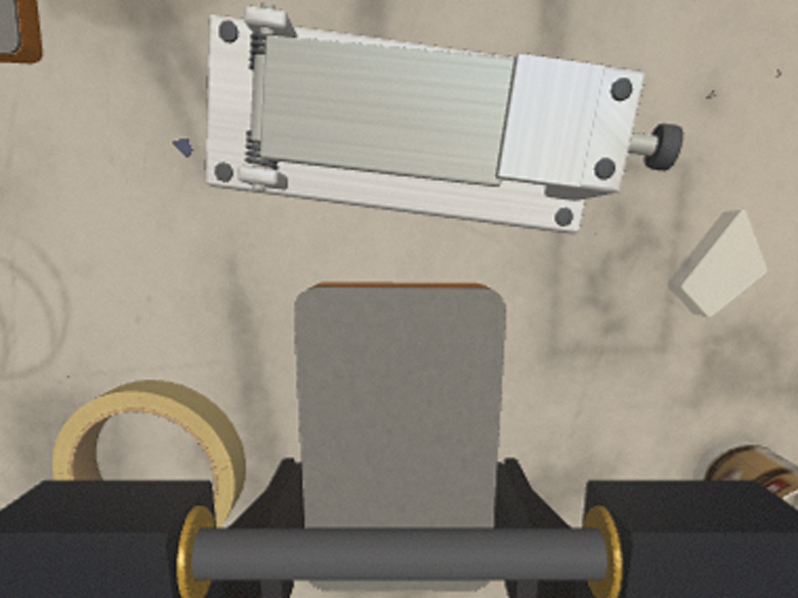

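The clamp shows clearly here: base corners at (212,14), (207,184) and (578,231), lip-top corners at (518,54) and (499,183), and post at (642,72) and (616,192). The held pad's tail sits at rows 285–300, columns 295–506. I'll fit the clamp pose from this view.

```bash
python3 - <<'E'
from h import *
from scipy.optimize import least_squares
d=json.load(open('pics/w2.json'));M=np.array(d['mount']);K=np.array(d['intrinsics']);W=np.eye(4);W[:3,:3]=Ro.from_quat(d['q']).as_matrix();W[:3,3]=d['ee'];C=np.linalg.inv(W@M)
def pj(X): x=K@(C@np.r_[X,1])[:3]; return x[:2]/x[2]
nat=lambda c:(np.array(c)+.5)/2.1-.5+[66,0]
it=[((-.082,.037,.01),(212,14)),((-.082,-.037,.01),(207,184)),((.106,-.037,.01),(578,231)),((.052,.022,.066),(518,54)),((.052,-.022,.066),(499,183)),((.102,.022,.066),(642,72)),((.102,-.022,.066),(616,192))]
def w(p,l): c,s=np.cos(p[2]),np.sin(p[2]); return np.array([p[0]+c*l[0]-s*l[1],p[1]+s*l[0]+c*l[1],l[2]+(p[3] if len(p)>3 else 0)])
res=lambda p:np.concatenate([pj(w(p,l))-nat(c) for l,c in it])
for p0 in([.54,.06,.27],[.54,.06,.27,0]):
    q=least_squares(res,p0);print(q.x.round(4),np.degrees(q.x[2]).round(2),res(q.x).round(1))
# pad in tool frame: plane through top face, z_tool = -(0.021-0.0127)
for z in(.1583,):
    X=ray('w2',[nat(c) for c in[(295,305),(506,305),(495,520),(304,520),(400,288)]],z)
    print((np.linalg.inv(W)@np.c_[X,np.ones(5)].T).T[:,:3].round(4))
print(yaw(d['q']),d['ee'])
E
```

```text
[0.541  0.0612 0.2703] 15.49 [-2.2 -0.3 -1.8  1.   0.5  2.  -0.5 -0.3 -1.1 -2.2  2.6 -0.1  2.   1.4]
[ 0.5413  0.0624  0.27   -0.0051] 15.47 [ 0.2  0.5  0.4  0.3 -0.2  1.1 -0.8  0.3 -1.2 -2.8  1.   0.4  0.7  0.6]
[[ 0.0605 -0.0271 -0.0082]
 [ 0.0604  0.0273 -0.0083]
 [-0.0012  0.0274 -0.0082]
 [-0.0011 -0.0277 -0.0082]
 [ 0.0648  0.     -0.0083]]
22.62595400613442 [0.5997257949880017, -0.05258067976748646, 0.1500938748310966]
```

drive_tool([
  [[-0.4, 1.3, 0], 9.2],
  [[-0.4, 1.3, 0], 9.2],
  [[-0.4, 1.3, 0], 9.2],
  [[-0.4, 1.3, 0], 9.2],
  [[-0.4, 1.3, 0], 9.2],
  [[-0.4, 1.3, -1.0], 9.2],
  [[-0.4, 1.3, -1.5], 9.2],
  [[-0.4, 1.3, -1.5], 9.2],
  [[-0.4, 1.4, -1.5], 9.1],
  [[0, 0, 0], 0],
])

```text
time: 6.6
ee_pos: [0.5623, 0.0704, 0.0945]
eef_rot: [-0.137, 0.991, 0.0, -0.001]
ft_force: [0.5, -0.7, -1.0]
width: 0.0548
grip_force: 30.0
```

```bash
python3 - <<'E'
from h import *
E=[];Y=[]
for i in range(6):
    b=snap('top','t%d'%(i+1)); s=r.read_state();E.append(s['ee_pos']);Y.append(yaw(s['eef_rot']))
print(np.mean(E,0),np.mean(Y),s['ft_force'],s['joint_positions'],s['time'])
A=cv2.imread('pics/t1.png')[130:235,195:335]
cv2.imwrite('pics/tc2.png',cv2.resize(A,(798,598),interpolation=cv2.INTER_CUBIC))
E
```

```text
[0.56403525 0.06808335 0.09610749] 105.41126887834254 [-0.27234681  0.29946972 -0.35580299] [-0.32148223  0.31957559  0.14353452  1.77857791 -0.05185659  1.04612925
  1.68094347] 6.9
```

View pics/tc2.png

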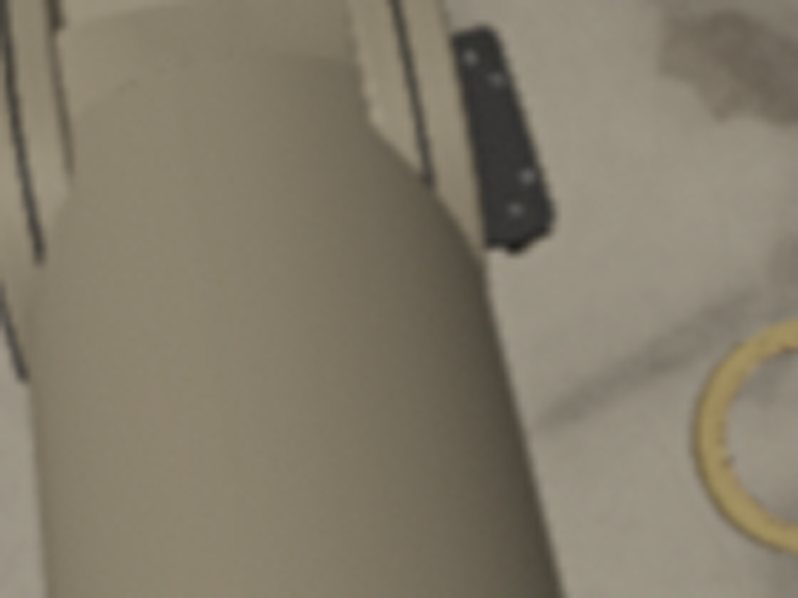

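The arm covers the clamp in the top view. I'll put the wrist and scene views into one picture instead.

```bash
python3 - <<'E'
from h import *
snap('wrist','w3');snap('scene','s3')
W=cv2.imread('pics/w3.png')[0:260,96:426]; S=cv2.imread('pics/s3.png')[140:245,175:305]
a=cv2.resize(W,(400,315));a=cv2.resize(W,None,fx=1.2,fy=1.2,interpolation=cv2.INTER_CUBIC)
b=cv2.resize(S,None,fx=3,fy=3,interpolation=cv2.INTER_CUBIC)
o=np.zeros((600,800,3),np.uint8);o[:312,:396]=a[:312,:396];o[:315,400:790]=b
P=W[60:200,100:230]
cv2.imwrite('pics/c3.png',o)
E
```

```text
(no output)
```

View pics/c3.png

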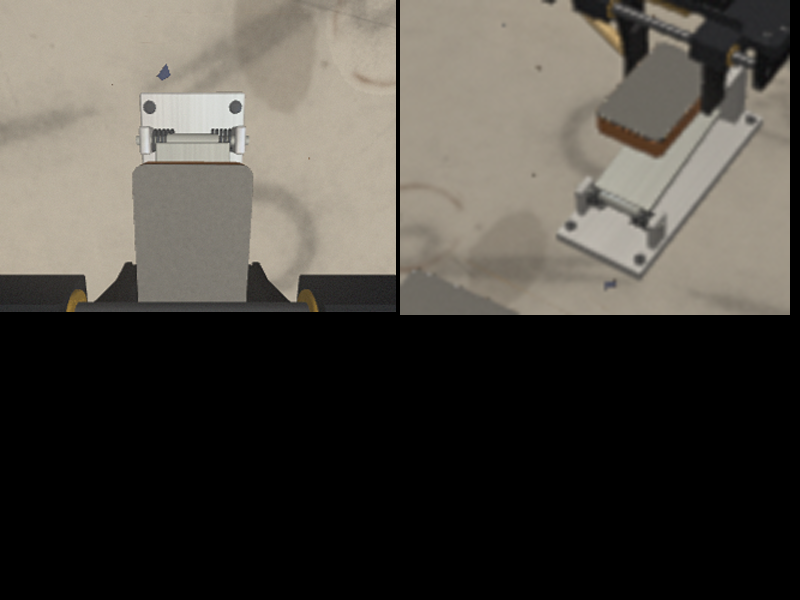

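In the wrist view the base end spans columns 140–244 (centre 192) and the pad 133–252 (centre 192.5), so the pad is nearly centred and square. The scene view shows the pad hovering over the plate, with the nose short of the lip. I'll do a subpixel check by code.

```bash
python3 - <<'E'
from h import *
g=cv2.cvtColor(cv2.imread('pics/w3.png'),7).astype(float) # native col=96+c/1.2,row=c/1.2
g=cv2.cvtColor(cv2.imread('pics/w3.png'),cv2.COLOR_BGR2GRAY).astype(float)
def edge(v,sgn): d=np.diff(v)*sgn; i=d.argmax(); i0=max(i-1,0); w=np.clip(d[i0:i+2+1],0,None); return i0+(w*np.arange(len(w))).sum()/w.sum()+.5
rows=range(82,98)
L=np.array([[edge(g[y,202:222],1)+202,y] for y in rows]);R=np.array([[edge(g[y,288:312],-1)+288,y] for y in rows])
cols=[c for c in range(220,293) ]
T=np.array([[x,edge(g[70:86,x],1)+70] for x in cols])
pr=range(150,205,5)
PL=np.array([[edge(g[y,196:222],-1)+196,y] for y in pr]);PR=np.array([[edge(g[y,290:320],1)+290,y] for y in pr])
d=json.load(open('pics/w3.json'));W=np.eye(4);W[:3,:3]=Ro.from_quat(d['q']).as_matrix();W[:3,3]=d['ee']
def tool(pts,h): # height in tool z given world z
    X=ray('w3',pts,h);return (np.linalg.inv(W)@np.c_[X,np.ones(len(X))].T).T[:,:2]
print(d['ee'])
for n,p,h in(('L',L,.01),('R',R,.01),('T',T,.01),('PL',PL,d['ee'][2]+.0083),('PR',PR,d['ee'][2]+.0083)):
    t=tool(p,h); ax=1 if n!='T' else 0
    k=np.polyfit(t[:,1-ax],t[:,ax],1); print(n,'mean',t.mean(0).round(4),'slope deg',np.degrees(np.arctan(k[0])).round(2),'rms',(t[:,ax]-np.polyval(k,t[:,1-ax])).std().round(5))
E
```

```text
[0.5642806262120941, 0.06770538828858078, 0.09621008262044055]
L mean [ 0.0959 -0.0353] slope deg -0.62 rms 8e-05
R mean [0.0958 0.034 ] slope deg -11.85 rms 0.00364
T mean [0.1049 0.0004] slope deg 0.36 rms 0.0001
PL mean [ 0.0438 -0.0273] slope deg 0.18 rms 0.00013
PR mean [0.0437 0.0278] slope deg 0.36 rms 0.00014
```

drive_tool([
  [[-0.16, 0.01, 0], 0.5],
  [[0, 0, -0.5], 0],
  [[0, 0, -0.6], 0],
  [[0, 0, -0.6], 0],
  [[0, 0, -0.5], 0],
  [[0, 0, -0.3], 0],
  [[0, 0, -0.2], 0],
  [[0, 0, -0.1], 0],
  [[0, 0, -0.1], 0],
  [[0, 0, -0.1], 0],
])

```text
time: 8.25
ee_pos: [0.5623, 0.0682, 0.0656]
eef_rot: [-0.14, 0.99, 0.0, 0.0]
ft_force: [-0.1, -0.0, -0.8]
width: 0.055
grip_force: 30.0
```

drive_tool([
  [[0, 0, -0.1], 0],
  [[0, 0, -0.1], 0],
  [[0, 0, -0.1], 0],
  [[0, 0, -0.1], 0],
  [[0, 0, -0.1], 0],
  [[0, 0, -0.1], 0],
  [[0, 0, -0.1], 0],
  [[0, 0, -0.1], 0],
  [[0, 0, 0], 0],
  [[0, 0, 0], 0],
])

```text
time: 9.5
ee_pos: [0.5629, 0.0684, 0.0581]
eef_rot: [-0.14, 0.99, 0.0, 0.001]
ft_force: [-1.1, -0.3, 4.6]
width: 0.0548
grip_force: 30.0
```

drive_tool([
  [[0, 0, -0.1], 0],
  [[0, 0, -0.1], 0],
  [[0, 0, -0.1], 0],
  [[0, 0, -0.1], 0],
  [[0, 0, -0.1], 0],
  [[0, 0, -0.05], 0],
  [[0, 0, 0], 0],
  [[0, 0, 0], 0],
  [[0, 0, 0], 0],
  [[0, 0, 0], 0],
])

```text
time: 10.75
ee_pos: [0.5631, 0.0684, 0.0528]
eef_rot: [-0.14, 0.99, 0.0, 0.001]
ft_force: [-0.9, -0.3, 5.9]
width: 0.0547
grip_force: 30.0
```

```bash
cat >> h.py <<'E'
def rd(n=5):
    E=[];F=[];Tq=[]
    for i in range(n):
        vision.camera('top'); s=r.read_state();E.append(s['ee_pos']);F.append(s['ft_force']);Tq.append(s['torque'])
    f=np.mean(F,0);e=np.mean(E,0);a=np.radians(15.7);c,q=np.cos(a),np.sin(a)
    fx=f[0]*c+f[1]*q;fy=-f[0]*q+f[1]*c
    dx=e[:2]-[.541,.062]
    print('t',s['time'],'ee',e.round(4),'clamp fx,fy,fz',fx.round(1),fy.round(1),f[2].round(1),'tq',np.mean(Tq,0).round(2),'w',s['width'],'clampx,y mm',((dx[0]*c+dx[1]*q)*1e3).round(1),((-dx[0]*q+dx[1]*c)*1e3).round(1),'yaw',yaw(s['eef_rot']).round(2))
E
python3 -c "
from h import *
rd()
snap('wrist','w4')"
```

```text
t 11.0 ee [0.5631 0.0684 0.0528] clamp fx,fy,fz -1.0 0.1 6.9 tq [0.13 0.05 0.01] w 0.05478060494115459 clampx,y mm 23.0 0.2 yaw 106.06
```

drive_tool([
  [[0, 0, -0.05], 0],
  [[0, 0, -0.05], 0],
  [[0, 0, -0.05], 0],
  [[0, 0, -0.05], 0],
  [[0, 0, -0.05], 0],
  [[0, 0, 0], 0],
  [[0, 0, 0], 0],
  [[0, 0, 0], 0],
  [[0, 0, 0], 0],
  [[0, 0, 0], 0],
])

```text
time: 12.3
ee_pos: [0.5632, 0.0685, 0.0507]
eef_rot: [-0.14, 0.99, 0.0, 0.001]
ft_force: [-1.0, -0.1, 10.3]
width: 0.0545
grip_force: 30.0
```

```bash
python3 -c "
from h import *
rd()"
```

```text
t 12.55 ee [0.5632 0.0685 0.0507] clamp fx,fy,fz -1.7 0.9 10.0 tq [ 0.03  0.41 -0.02] w 0.054563261782262604 clampx,y mm 23.1 0.2 yaw 106.06
```

drive_tool([
  [[0, 0, -0.03], 0],
  [[0, 0, -0.03], 0],
  [[0, 0, 0], 0],
  [[0, 0, 0], 0],
  [[0, 0, 0], 0],
  [[0, 0, 0], 0],
  [[0, 0, 0], 0],
  [[0, 0, 0], 0],
  [[0, 0, 0], 0],
  [[0, 0, 0], 0],
])

```text
time: 13.8
ee_pos: [0.5633, 0.0685, 0.0503]
eef_rot: [-0.14, 0.99, 0.0, 0.001]
ft_force: [-1.7, -0.0, 12.5]
width: 0.055
grip_force: 30.0
```

```bash
python3 -c "
from h import *
rd()"
```

```text
t 14.05 ee [0.5633 0.0685 0.0503] clamp fx,fy,fz -2.3 0.5 12.2 tq [-0.02  0.67 -0.03] w 0.0547608224379702 clampx,y mm 23.2 0.2 yaw 106.06
```

```bash
cat > e.py <<'E'
from h import *
def edge(v,sgn): d=np.diff(v)*sgn; i=d.argmax(); i0=max(i-1,0); w=np.clip(d[i0:i+3],0,None); return i0+(w*np.arange(len(w))).sum()/w.sum()+.5
def wd(f):
    g=cv2.cvtColor(cv2.imread(f'pics/{f}.png'),cv2.COLOR_BGR2GRAY).astype(float);o=[]
    for y0 in(155,175,195,210):
        o.append(np.mean([edge(g[y,285:325],1)+285-edge(g[y,190:225],-1)-190 for y in range(y0,y0+10)]))
    tail=[edge(g[120:150,x],-1)+120 for x in range(235,280)]
    print(f,np.round(o,2),'tail row',np.median(tail).round(2))
E
python3 - <<'E'
from e import *
snap('wrist','w5');S=snap('scene','s5')
for f in('w2','w3','w4','w5'):wd(f)
A=cv2.imread('pics/s5.png')[140:215,215:315];B=cv2.imread('pics/w5.png')[60:260,150:365]
o=np.zeros((600,800,3),np.uint8);o[:300,:400]=cv2.resize(A,(400,300),interpolation=cv2.INTER_CUBIC);b=cv2.resize(B,None,fx=1.85,fy=1.85,interpolation=cv2.INTER_CUBIC);o[:b.shape[0],400:400+b.shape[1]]=b[:,:400]
cv2.imwrite('pics/c5.png',o)
E
```

```text
w2 [100.45  98.09  95.85  96.81] tail row 134.46
w3 [100.74  98.3   96.08  96.07] tail row 134.23
w4 [100.61  98.7   96.25  98.31] tail row 134.31
w5 [101.47  99.51  96.93  97.69] tail row 134.21
```

View pics/c5.png

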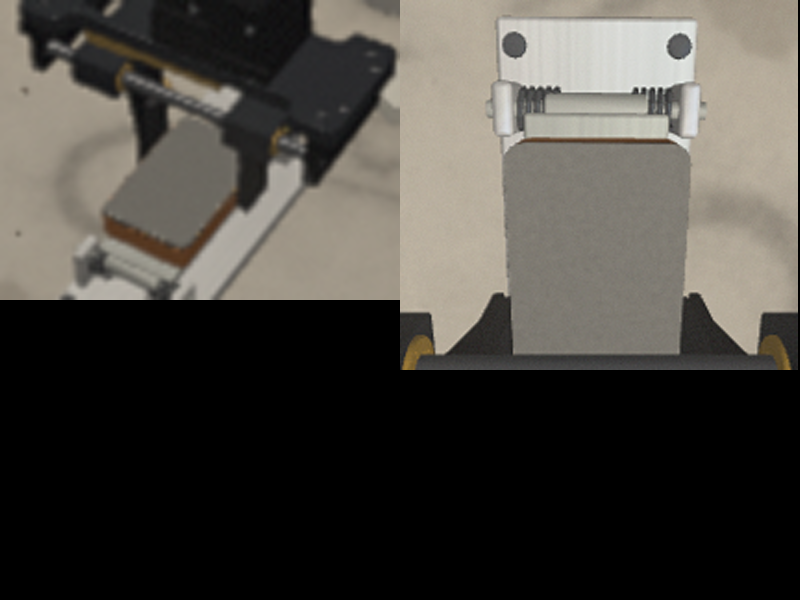

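The wrist inset shows the pad (columns 504–690) centred on the base (497–696) and between the lugs (490–703). The tail rests just before the hinge, and the scene inset shows the pad flat on the plate. Now I'll slide it towards the lip in careful steps.

drive_tool([
  [[0.096, 0.027, 0], 0],
  [[0.096, 0.027, 0], 0],
  [[0.096, 0.027, 0], 0],
  [[0.096, 0.027, 0], 0],
  [[0, 0, 0], 0],
  [[0, 0, 0], 0],
  [[0, 0, 0], 0],
  [[0, 0, 0], 0],
  [[0, 0, 0], 0],
  [[0, 0, 0], 0],
])

```text
time: 15.4
ee_pos: [0.566, 0.0691, 0.0497]
eef_rot: [-0.14, 0.99, 0.0, -0.0]
ft_force: [-5.1, -0.9, 12.8]
width: 0.0548
grip_force: 30.0
```

```bash
python3 -c "
from h import *
rd(3)"
```

```text
t 15.55 ee [0.566  0.0691 0.0498] clamp fx,fy,fz -5.6 -0.2 12.6 tq [-0.17  1.44  0.  ] w 0.05455110359144612 clampx,y mm 26.0 0.1 yaw 106.04
```

drive_tool([
  [[0.048, 0.0135, 0], 0],
  [[0.048, 0.0135, 0], 0],
  [[0.048, 0.0135, 0], 0],
  [[0.048, 0.0135, 0], 0],
  [[0.048, 0.0135, 0], 0],
  [[0.048, 0.0135, 0], 0],
  [[0, 0, 0], 0],
  [[0, 0, 0], 0],
  [[0, 0, 0], 0],
  [[0, 0, 0], 0],
])

```text
time: 16.8
ee_pos: [0.5689, 0.0699, 0.0497]
eef_rot: [-0.139, 0.99, 0.0, -0.0]
ft_force: [-5.4, -1.0, 12.7]
width: 0.0544
grip_force: 30.0
```

```bash
python3 -c "
from h import *
rd(3)"
```

```text
t 16.95 ee [0.5689 0.0699 0.0497] clamp fx,fy,fz -5.6 -0.1 12.2 tq [-0.22  1.46  0.  ] w 0.054752499999515016 clampx,y mm 29.0 0.0 yaw 106.04
```

drive_tool([
  [[0.048, 0.0135, 0], 0],
  [[0.048, 0.0135, 0], 0],
  [[0.048, 0.0135, 0], 0],
  [[0.048, 0.0135, 0], 0],
  [[0.048, 0.0135, 0], 0],
  [[0.048, 0.0135, 0], 0],
  [[0, 0, 0], 0],
  [[0, 0, 0], 0],
  [[0, 0, 0], 0],
  [[0, 0, 0], 0],
])

```text
time: 18.2
ee_pos: [0.5718, 0.0706, 0.0497]
eef_rot: [-0.139, 0.99, 0.0, -0.0]
ft_force: [-4.7, -2.1, 12.6]
width: 0.0548
grip_force: 30.0
```

```bash
python3 -c "
from h import *
rd(3)"
```

```text
t 18.35 ee [0.5718 0.0707 0.0497] clamp fx,fy,fz -5.1 0.2 11.4 tq [-0.22  1.39 -0.04] w 0.054806723317457666 clampx,y mm 32.0 0.0 yaw 106.04
```

drive_tool([
  [[0.048, 0.0135, 0], 0],
  [[0.048, 0.0135, 0], 0],
  [[0.048, 0.0135, 0], 0],
  [[0.048, 0.0135, 0], 0],
  [[0.048, 0.0135, 0], 0],
  [[0.048, 0.0135, 0], 0],
  [[0.048, 0.0135, 0], 0],
  [[0, 0, 0], 0],
  [[0, 0, 0], 0],
  [[0, 0, 0], 0],
])

```text
time: 19.6
ee_pos: [0.5752, 0.0716, 0.0497]
eef_rot: [-0.14, 0.99, 0.0, -0.0]
ft_force: [-4.4, -0.9, 10.6]
width: 0.0548
grip_force: 30.0
```

```bash
python3 -c "
from h import *
rd(2)"
```

```text
t 19.7 ee [0.5751 0.0716 0.0497] clamp fx,fy,fz -5.0 0.2 11.3 tq [-0.19  1.34  0.  ] w 0.0551668280119123 clampx,y mm 35.5 0.0 yaw 106.04
```

drive_tool([
  [[0.024, 0.0067, 0], 0],
  [[0.024, 0.0067, 0], 0],
  [[0.024, 0.0067, 0], 0],
  [[0.024, 0.0067, 0], 0],
  [[0.024, 0.0067, 0], 0],
  [[0.024, 0.0067, 0], 0],
  [[0.024, 0.0067, 0], 0],
  [[0.024, 0.0067, 0], 0],
  [[0, 0, 0], 0],
  [[0, 0, 0], 0],
])

```text
time: 20.95
ee_pos: [0.577, 0.0722, 0.0496]
eef_rot: [-0.14, 0.99, 0.0, -0.0]
ft_force: [-4.3, -1.5, 11.3]
width: 0.055
grip_force: 30.0
```

drive_tool([
  [[0.024, 0.0067, 0], 0],
  [[0.024, 0.0067, 0], 0],
  [[0.024, 0.0067, 0], 0],
  [[0.024, 0.0067, 0], 0],
  [[0.024, 0.0067, 0], 0],
  [[0.024, 0.0067, 0], 0],
  [[0.024, 0.0067, 0], 0],
  [[0.024, 0.0067, 0], 0],
  [[0, 0, 0], 0],
  [[0, 0, 0], 0],
])

```text
time: 22.2
ee_pos: [0.5789, 0.0727, 0.0496]
eef_rot: [-0.14, 0.99, 0.0, -0.0]
ft_force: [-4.2, -1.0, 11.2]
width: 0.0545
grip_force: 30.0
```

drive_tool([
  [[0.024, 0.0067, 0], 0],
  [[0.024, 0.0067, 0], 0],
  [[0.024, 0.0067, 0], 0],
  [[0.024, 0.0067, 0], 0],
  [[0.024, 0.0067, 0], 0],
  [[0.024, 0.0067, 0], 0],
  [[0.024, 0.0067, 0], 0],
  [[0.024, 0.0067, 0], 0],
  [[0, 0, 0], 0],
  [[0, 0, 0], 0],
])

```text
time: 23.45
ee_pos: [0.5793, 0.0728, 0.0492]
eef_rot: [-0.139, 0.99, -0.0, -0.002]
ft_force: [-10.9, -2.6, 14.8]
width: 0.0548
grip_force: 30.0
```

Hit the end stop: fx is about -11 N, of which roughly 5 N is friction. I'll ease off the push and let the spring lift the pad to the lip.

drive_tool([
  [[-0.048, -0.0135, 0.02], 0],
  [[-0.024, -0.0067, 0.02], 0],
  [[0, 0, 0.02], 0],
  [[0, 0, 0.02], 0],
  [[0, 0, 0], 0],
  [[0, 0, 0], 0],
  [[0, 0, 0], 0],
  [[0, 0, 0], 0],
  [[0, 0, 0], 0],
  [[0, 0, 0], 0],
])

```text
time: 24.7
ee_pos: [0.5792, 0.0728, 0.0498]
eef_rot: [-0.14, 0.99, -0.0, -0.001]
ft_force: [-7.1, -2.1, 9.0]
width: 0.0549
grip_force: 30.0
```

```bash
python3 -c "
from e import *
rd(3)
snap('wrist','w6');wd('w6')"
```

```text
t 24.85 ee [0.5792 0.0728 0.0498] clamp fx,fy,fz -7.6 -0.2 8.6 tq [-0.36  1.66 -0.03] w 0.054664191173427454 clampx,y mm 39.7 0.0 yaw 106.03
w6 [101.41  99.19  96.93  98.5 ] tail row 134.18
```

drive_tool([
  [[-0.024, -0.0067, 0.02], 0],
  [[-0.024, -0.0067, 0.02], 0],
  [[0, 0, 0.02], 0],
  [[0, 0, 0.02], 0],
  [[0, 0, 0.02], 0],
  [[0, 0, 0], 0],
  [[0, 0, 0], 0],
  [[0, 0, 0], 0],
  [[0, 0, 0], 0],
  [[0, 0, 0], 0],
])

```text
time: 26.15
ee_pos: [0.5792, 0.0728, 0.0507]
eef_rot: [-0.14, 0.99, -0.0, -0.001]
ft_force: [-4.0, -1.6, 5.4]
width: 0.055
grip_force: 30.0
```

```bash
python3 -c "
from e import *
rd(3)
snap('wrist','w7');wd('w7')"
```

```text
t 26.3 ee [0.5792 0.0728 0.0507] clamp fx,fy,fz -5.2 -0.1 6.1 tq [-0.26  1.06 -0.01] w 0.05459510878315914 clampx,y mm 39.7 0.0 yaw 106.04
w7 [101.21  98.81  96.69  97.69] tail row 134.2
```

drive_tool([
  [[0, 0, 0.02], 0],
  [[0, 0, 0.02], 0],
  [[0, 0, 0.02], 0],
  [[0, 0, 0], 0],
  [[0, 0, 0], 0],
  [[0, 0, 0], 0],
  [[0, 0, 0], 0],
  [[0, 0, 0], 0],
  [[0, 0, 0], 0],
  [[0, 0, 0], 0],
])

```text
time: 27.6
ee_pos: [0.5792, 0.0728, 0.0508]
eef_rot: [-0.14, 0.99, -0.0, -0.001]
ft_force: [-3.8, -3.5, -7.7]
width: 0.0546
grip_force: 30.0
```

```bash
python3 -c "
from e import *
rd(3)
snap('wrist','w8');wd('w8')"
```

```text
t 27.75 ee [0.5792 0.0728 0.0508] clamp fx,fy,fz -4.2 -2.4 -6.8 tq [-0.69  0.85 -0.04] w 0.05454063035963261 clampx,y mm 39.7 0.1 yaw 106.05
w8 [101.18  98.75  96.7   97.71] tail row 134.2
```

drive_tool([
  [[0, 0, -0.03], 0],
  [[0, 0, 0], 0],
  [[0, 0, 0], 0],
  [[0, 0, 0], 0],
  [[0, 0, 0], 0],
  [[0, 0, 0], 0],
  [[0, 0, 0], 0],
  [[0, 0, 0], 0],
  [[0, 0, 0], 0],
  [[0, 0, 0], 0],
])

```text
time: 29.05
ee_pos: [0.5792, 0.0728, 0.0508]
eef_rot: [-0.14, 0.99, -0.0, -0.001]
ft_force: [-6.3, -3.2, -4.5]
width: 0.0545
grip_force: 30.0
```

```bash
python3 -c "
from e import *
rd(3)"
```

```text
t 29.2 ee [0.5792 0.0728 0.0508] clamp fx,fy,fz -6.0 -2.3 -3.8 tq [-0.71  1.15 -0.07] w 0.05468858261810881 clampx,y mm 39.7 0.0 yaw 106.05
```

drive_tool([
  [[0, 0, -0.02], 0],
  [[0, 0, 0], 0],
  [[0, 0, 0], 0],
  [[0, 0, 0], 0],
  [[0, 0, 0], 0],
  [[0, 0, 0], 0],
  [[0, 0, 0], 0],
  [[0, 0, 0], 0],
  [[0, 0, 0], 0],
  [[0, 0, 0], 0],
])

```text
time: 30.45
ee_pos: [0.5792, 0.0728, 0.0508]
eef_rot: [-0.14, 0.99, -0.0, -0.001]
ft_force: [-6.0, -4.0, -2.1]
width: 0.0547
grip_force: 30.0
```

drive_tool([
  [[0, 0, 0], 0],
  [[0, 0, 0], 0],
  [[0, 0, 0], 0],
  [[0, 0, 0], 0],
  [[0, 0, 0], 0],
  [[0, 0, 0], 0],
  [[0, 0, 0], 0],
  [[0, 0, 0], 0],
  [[0, 0, 0], 0],
  [[0, 0, 0], 0],
], hand=0)

```text
time: 31.7
ee_pos: [0.5798, 0.0731, 0.0509]
eef_rot: [-0.14, 0.99, 0.0, -0.0]
ft_force: [-0.3, 0.7, -0.3]
width: 0.0867
grip_force: 0.0
```

```bash
python3 -c "
from e import *
rd(3)
snap('wrist','w9');wd('w9')"
```

```text
t 31.85 ee [0.5798 0.0731 0.0509] clamp fx,fy,fz -0.2 0.4 0.3 tq [0.04 0.01 0.01] w 0.0872021750985976 clampx,y mm 40.3 0.2 yaw 106.06
w9 [100.98  98.59  96.57  94.7 ] tail row 133.18
```

drive_tool([
  [[0, 0, 1.0], 0],
  [[0, 0, 2.0], 0],
  [[0, 0, 3.0], 0],
  [[0, 0, 3.0], 0],
  [[0, 0, 3.0], 0],
  [[1.5, 0.4, 1.0], 0],
  [[1.5, 0.4, 0], 0],
  [[1.5, 0.4, 0], 0],
  [[1.5, 0.4, 0], 0],
  [[0, 0, 0], 0],
])

```text
time: 33.15
ee_pos: [0.6402, 0.0894, 0.1812]
eef_rot: [-0.14, 0.99, 0.0, 0.0]
ft_force: [-1.2, -0.4, -0.1]
width: 0.0871
grip_force: 0.0
```

```bash
python3 - <<'E'
from e import *
rd(1)
snap('wrist','w10');snap('scene','s10')
A=cv2.imread('pics/s10.png')[140:240,205:305];B=cv2.imread('pics/w10.png')[0:240,156:356]
o=np.zeros((600,800,3),np.uint8);o[:400,:400]=cv2.resize(A,(400,400),interpolation=cv2.INTER_CUBIC);o[:480,400:800]=cv2.resize(B,(400,480),interpolation=cv2.INTER_CUBIC)
cv2.imwrite('pics/c10.png',o)
E
```

```text
t 33.2 ee [0.6397 0.0891 0.1811] clamp fx,fy,fz 0.1 -1.0 -0.6 tq [ 0.02  0.   -0.  ] w 0.08710581548469538 clampx,y mm 102.3 -0.7 yaw 106.06
```

View pics/c10.png

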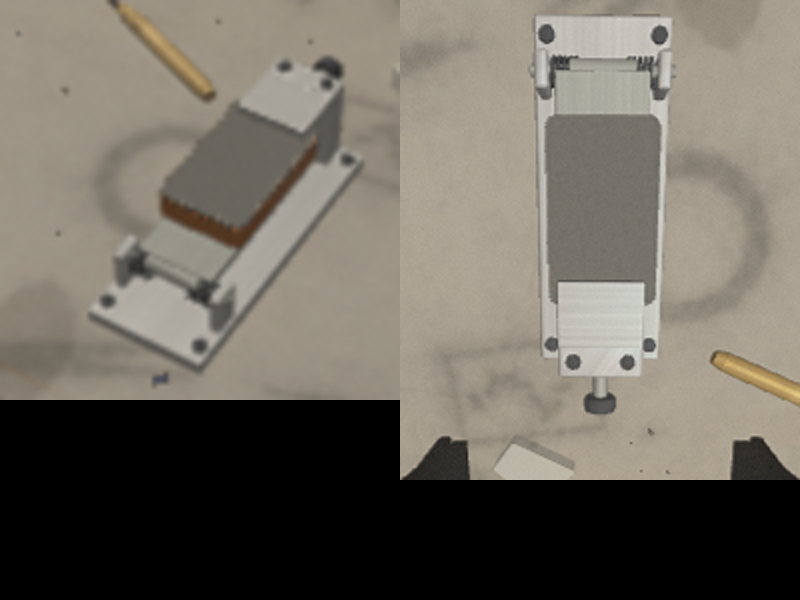

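The wrist inset shows the pad flat under the lip: pad columns 545–661, lip 558–643, base 535–671. It looks central and square within about 1 mm, and the bystanders are unmoved. A numeric check follows.

```bash
python3 - <<'E'
from e import *
d=json.load(open('pics/w10.json'));d['ee']=[.6398,.0893,.1800];json.dump(d,open('pics/w10.json','w'))
g=cv2.cvtColor(cv2.imread('pics/w10.png'),cv2.COLOR_BGR2GRAY).astype(float)
W=np.eye(4);W[:3,:3]=Ro.from_quat(d['q']).as_matrix();W[:3,3]=d['ee']
def line(n,pts,h):
    X=ray('w10',pts,h);t=(np.linalg.inv(W)@np.c_[X,np.ones(len(X))].T).T[:,:2];k=np.polyfit(t[:,0],t[:,1],1);res=t[:,1]-np.polyval(k,t[:,0]);print(n,t.mean(0).round(4),'deg',np.degrees(np.arctan(k[0])).round(2),'rms',res.std().round(5));
def col(rows,a,b,s): return [[edge(g[y,a:b],s)+a,y] for y in rows]
line('padL',col(range(66,136),224,238,-1),.059);line('padR',col(range(66,136),280,290,1),.059)
line('baseL',col(list(range(48,170)),218,229,1),.01);line('baseR',col(list(range(48,56))+list(range(155,170)),283,297,-1),.01)
line('lipL',col(range(148,172),230,240,1),.066);line('lipR',col(range(145,172),272,284,-1),.066)
e=lambda h,x0,x1,y0,y1,s:ray('w10',[[x,edge(g[y0:y1,x],s)+y0] for x in range(x0,x1,2)],h)
for n,X in(('end',e(.01,230,285,2,14,1)),('tail',e(.059,235,275,50,64,-1)),('lip',e(.066,238,274,134,146,1))):
    t=(np.linalg.inv(W)@np.c_[X,np.ones(len(X))].T).T[:,:2]; print(n,np.median(t[:,0]).round(4),np.degrees(np.arctan(np.polyfit(t[:,1],t[:,0],1)[0])).round(2))
E
```

```text
padL [ 0.0881 -0.0262] deg 0.67 rms 0.0008
padR [0.088  0.0287] deg 0.38 rms 0.00011
baseL [ 0.0802 -0.0345] deg 0.6 rms 0.00015
baseR [0.0614 0.0365] deg 0.5 rms 0.00016
lipL [ 0.0316 -0.0211] deg 1.54 rms 0.00049
lipR [0.0331 0.0216] deg 0.95 rms 0.00046
end 0.1828 -0.3
tail 0.1272 -0.04
lip 0.0504 -0.38
```

```bash
python3 -c "
from bench import r
print(r.close_job())"
```

```text
the job is handed in; nothing more can be done
None
```

The diamond pad is clamped under the lip and against the end stop, about 0.3 mm off centre and within about 0.3° of square; its top face measured at lip height, so the plate should be level. The job was handed in at about 33 s; readings peaked near 15 N down and about 6.5 N on the stop (estimated), and I got no verdict back.

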